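Scrub the inky jar with the bottle brush

TASK

Lift the bottle brush out of the wooden caddy and scrub the inside of the ink-stained glass jar with at least three strokes, each going right down to the bottom and back up until the brush's tip is near the rim. Then lower the brush gently, bristles down, into the empty white drain pot and leave it standing there. Keep the jar and the pot upright and about where they are, do not drop the brush into the pot, and leave the other things on the bench undisturbed.

Things in the scene. Friction and masses are not known exactly. Their poses are not given: they have to be found in the camera images.
- brush: Bottle brush, 185 mm long, about 70 g, standing bristles down in the caddy. Origin: centre of the bristle tip (lower end); +z runs up to the handle's end. Stiff blue head 0 to 66 mm: flat tip 24 mm across, tapering out to 46 mm across from 20 mm up. Steel stem 7 mm across to 109 mm. Round orange handle 20 mm across, from 105 to 185 mm (full width 113 to 178 mm).
- brush_grip (a point): Point on the axis of the brush's handle, 150 mm from the bristle tip: a good place to grip, from above, with the handle standing between the fingers.
- caddy: Open plywood caddy fixed to the bench, 66 x 130 x 75 mm high (x, y, z), walls and floor 5 mm, two cells side by side along its y (each 56 x 57 mm inside); any yaw. Origin: centre of its underside. The brush stands in the +y cell; the other holds two short fixed lino cutters with tops at 94 mm.
- caddy_cell (a point): Centre of the floor of the caddy cell in which the brush starts, 5 mm above the bench.
- jar: Loose clear glass jar, open at the top, with dark streaks of dried ink on its inside: 62 mm across outside, bore 54 mm, 100 mm high, floor 6 mm thick, about 350 g. Origin: centre of its underside; z up its axis.
- jar_floor (a point): Centre of the jar's inner floor, 6 mm above its underside; the rim is 94 mm above this point.
- pot: Loose empty white ceramic drain pot, round and open at the top: 72 mm across outside, bore 62 mm, 80 mm high, floor 6 mm thick, about 450 g. Origin: centre of its underside; z up its axis.
- pot_floor (a point): Centre of the pot's inner floor, 6 mm above its underside; the rim is 74 mm above this point.
- ink_tin: Bystander: closed round metal ink tin, 80 mm across, 66 mm high. Origin: centre of its underside.
- pigment: Bystander: small closed green jar with a black cap and paper label, 52 mm across, 85 mm high. Origin: centre of its underside.
- brayer: Bystander: ink roller (brayer) lying on the bench, about 167 x 88 x 44 mm high; rubber roller at +x, wooden handle to -x. Origin: on the bench, about the middle of its length.
Not all that is in view belongs to the job. There is more than one size of the brush; the job needs the largest. Leave any turquoise look-alike of the jar alone.

How it is judged (in metres and radians):
On the way, in this order (a step that is already met when the one before it is completed fails the run):
1. the brush is lifted clear out of the caddy (z of brush in the frame of caddy above 0.08 m), for 0.05 s.
2. first stroke down: the brush tip is inside the stained jar, within 10 mm of its inner floor (horizontal distance between brush and jar_floor below 0.03 m and z of brush in the frame of jar_floor below 0.01 m), for 0.02 s.
3. first stroke up: the tip, still over the jar's bore, is more than 50 mm above its inner floor (horizontal distance between brush and jar_floor below 0.03 m and z of brush in the frame of jar_floor above 0.05 m), for 0.02 s.
4. second stroke down: the brush tip is inside the stained jar, within 10 mm of its inner floor (all of step 2), for 0.02 s.
5. second stroke up: the tip, still over the jar's bore, is more than 50 mm above its inner floor (all of step 3), for 0.02 s.
6. third stroke down: the brush tip is inside the stained jar, within 10 mm of its inner floor (all of step 4), for 0.02 s.
7. third stroke up: the tip, still over the jar's bore, is more than 50 mm above its inner floor (all of step 5), for 0.02 s.
At the end, for the whole second after the job is handed in: The brush stands at rest bristles down in the white pot (tip within 25 mm of the pot's axis and 12 mm of its inner floor, leaning less than 20 degrees), and the jar and the pot stand upright on the bench, each within 60 mm of where it began (horizontal distance between brush and pot_floor below 0.025 m and z of brush in the frame of pot_floor below 0.012 m and angle between brush's own z axis and vertical below 0.35 rad and linear speed of brush below 0.03 m/s and angle between each of jar, pot's own z axis and vertical below 0.08 rad and distance of each of jar, pot from where it was at the start of the episode below 0.06 m and height (world z) of each of jar, pot below 0.01 m); the robot touches nothing.
It fails at once if the jar or the pot is tipped by more than 20 degrees (angle between any of jar, pot's own z axis and vertical above 0.35 rad).
It fails at once if the brush is dropped into the pot (moves faster than 0.6 m/s inside it) (horizontal distance between brush and pot_floor below 0.031 m and z of brush in the frame of pot_floor below 0.074 m and linear speed of brush above 0.6 m/s).
It fails at once if the ink tin, the pigment jar or the brayer is pushed more than 30 mm (distance of any of ink_tin, pigment, brayer from where it was at the start of the episode above 0.03 m).
It fails at once if the ink tin or the pigment jar is knocked over (angle between any of ink_tin, pigment's own z axis and vertical above 0.5 rad).
It also fails if it takes over 58 s, if anything falls off the work surface, if the arm or the gripper's body presses on something with over 40 N, if the wrist force passes 120 N, or if a joint passes its speed limit or range.

ROBOT

A 6-joint arm with a two-finger parallel gripper is mounted at the origin on the work surface. World frame = base frame: x ahead of the robot, y to its left, z up, the work surface at z = 0. Lengths are in mm, angles in rad, forces in N, time in s.
With the tool pointing down it reaches from about 350 to 775 mm from the base axis. Payload 7.3 kg.
Tool frame: the origin (TCP) lies midway between the tips of the shut fingers; the grasp point (between the pads) lies 19 mm behind it; z points along the fingers, x is the direction in which the jaws open and shut, and the axes are right-handed (so a half turn about z gives the same grasp; the last joint's range is limited). The gripper opens to 92 mm and grips with 3 to 60 N. Pads are 19 mm wide; open, the fingers measure 130 mm over their backs; the gripper's body (75 mm by 190 mm) begins 47 mm behind the grasp point.
Start: joints at [-1.392, 0.342, 1.524, -0, 1.275, -0.146], TCP at [167.561, -497.564, 206.241] pointing down, gripper open.
Joint ranges: [-2.53, 2.53], [-0.77, 2.02], [0.04, 2.7], [-1, 4.14], [0.28, 2.66], [-3.11, 3.11]. Speed limits (rad/s): [2.57, 2.57, 3.14, 3.14, 3.14, 3.14].

INTERFACE

Orientations are given as [roll, pitch, yaw] about the fixed x, y, z axes, in that order (R = Rz(yaw) Ry(pitch) Rx(roll)).
In Python, from plant import bot gives the robot as it stands.
- The arm moves only by the shell command python3 -m pendant 'ROWS' [OPENING]. ROWS is JSON, a list of rows, each an object with "linear": the shift along the world's x, y, z in mm, a list of three; "twist": the turn about the world's z in degrees. In form: [{"linear": [x, y, z], "twist": twist}, ...]. A call has 1 to 20 rows; each row is the pose to reach, as a shift and turn from the pose commanded when the call began; what a row does not reach only later rows make up. A row lasts 1/8 s, in which the tool goes at most 62.5 mm and 10.7 degrees, less where a joint would pass 70% of its speed; a pose out of reach is approached as far as the arm can. A call with a gripper value outside its range is refused whole. OPENING is the closure in counts, from 0 (fully open) to 255 (shut), set as the call begins (- or left out, the last holds). The fingers move at their own pace and stop on an object; the grip force is fixed at half the most. Time passes only in rows, so rows that repeat a pose let the fingers close. It gives the time, the measured TCP pose, the force and the opening at its end, in the units of the state.
- bot.get_obs(): the state, without advancing time (a new reading comes with each control period).
- bot.capture(name): name is "scene" or "top" or "wrist"; returns a dict with "frame" (400x640x3 uint8, blue, green, red), "z_map" (400x640 float32, mm along the optical axis (not along the pixel's ray), 0 where there is no reading), "fx", "fy", "cx", "cy" (pixels), "rvec" (rotation vector, rad) and "tvec" (3), from world to camera coordinates, as OpenCV has them. Camera axes: x right, y down, z forward; pixel columns grow to the right and rows downward; lengths in mm; the calibration is good to about 2 mm. A picture is of the moment at which its call begins.
- bot.close_job(): hands the job in, once; it reports no verdict.
The state is a dict: "time": time; "joint_positions": joint angles; "dq": joint speeds; "tau": joint torques, N m; "tool_pos": TCP position; "tcp_rot": TCP orientation; "contact_force": force on the tool from outside, world axes, zero at the start; "moment": the same for the moment, N m; "grip_width": finger opening in mm.
Only numpy, scipy, OpenCV 4.12 (cv2) and the standard library are available. Lean on these libraries where they do the work, as an engineer would, in place of code of your own. Each camera call takes 0.05 s, during which the arm holds its last target. There are 200 camera calls.

## Working session

There is one attempt and no reset: what is moved stays moved. The work goes in short steps, Python scripts to look and compute and a shell command to move; the robot and the scene stay as the last step left them, time stands still between calls to the robot, and variables do not carry over. Pictures are saved under pics/ and viewed, about 8 in all and at most 12, crops included, and the job is handed in when it is done.

```bash
mkdir -p pics; cat > h.py <<'E'
from plant import bot
import numpy as np, cv2
def cap(n,save=None):
    c=bot.capture(n)
    if save: cv2.imwrite('pics/'+save,c['frame'])
    R=cv2.Rodrigues(np.array(c['rvec'],float))[0]; t=np.array(c['tvec'],float).ravel()
    z=c['z_map']; v,u=np.mgrid[:z.shape[0],:z.shape[1]]
    P=np.stack([(u-c['cx'])/c['fx']*z,(v-c['cy'])/c['fy']*z,z],-1)
    W=(P-t)@R; W[z==0]=np.nan
    return c['frame'],W,c
E
python3 - <<'E'
from h import *
a,W,_=cap('scene','s1.png'); b,W2,_=cap('top','t1.png')
np.savez('w1.npz',s=W,t=W2,sf=a,tf=b)
print(bot.get_obs())
E
```

```text
{'time': 0.1, 'joint_positions': array([-1.39201140e+00,  3.42671953e-01,  1.52490395e+00, -1.88609846e-05,
        1.27536991e+00, -1.46026326e-01]), 'dq': array([ 0.00125973, -0.00096134, -0.00107345,  0.00016664,  0.00021108,
        0.00035499]), 'tau': array([ 1.78802136e-03, -4.32004774e+01, -2.44693226e+01,  7.18797790e-02,
        5.26420504e-02, -5.01650902e-05]), 'tool_pos': array([ 167.47811791, -497.17551038,  205.61077661]), 'tcp_rot': array([-3.14141360e+00,  1.34137557e-03, -1.24597945e+00]), 'contact_force': array([-0.03025906,  0.07848445,  0.66284071]), 'moment': array([ 0.00024803, -0.00590816, -0.02871496]), 'grip_width': 92.16994260083162}
```

View pics/s1.png

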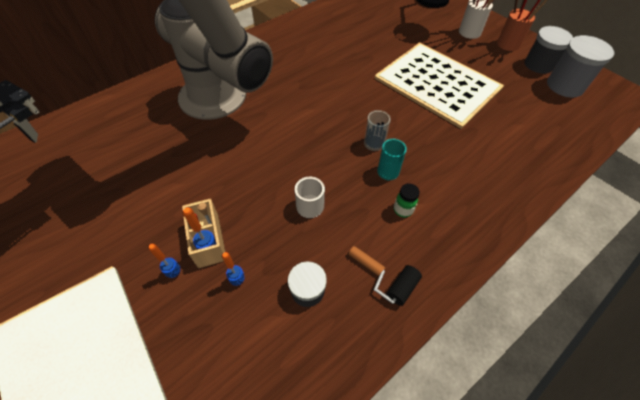

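View pics/t1.png

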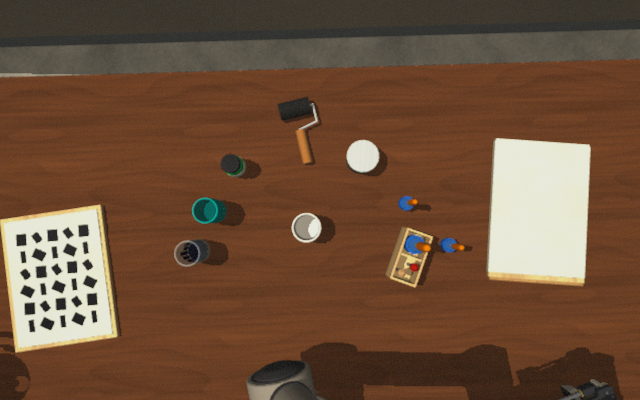

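The stained jar is at scene (377,130) / top (190,253); its turquoise look-alike is at top (208,211), and the pot at top (306,228). There are three brushes: the one in the caddy at top (414,244) and two small free-standing ones at (406,203) and (449,245). I choose the brush in the caddy, since it is the largest. Next I'll measure and check this in a close crop.

```bash
python3 - <<'E'
from h import *
d=np.load('w1.npz')
def circ(P):
    c,r=cv2.minEnclosingCircle(P[:,:2].astype(np.float32)); return np.round(c,1),round(r,1)
for n in 't','s':
    W=d[n+''];F=d[n+'f'].astype(int);H=cv2.cvtColor(d[n+'f'],cv2.COLOR_BGR2HSV)
    wins={'t':dict(pot=(285,325,208,248),jar=(165,212,235,275),caddy=(380,440,222,292)),'s':dict(pot=(290,330,172,220),jar=(360,392,105,155),caddy=(178,226,195,268))}[n]
    for k,(a,b,c,e) in wins.items():
        w=W[c:e,a:b].reshape(-1,3);h=H[c:e,a:b].reshape(-1,3)
        z=w[:,2]
        if k=='pot': m=(z>74)&(z<86); print(n,k,m.sum(),circ(w[m]),w[m].mean(0).round(1))
        if k=='jar':
            for lo,hi in((92,106),(15,92)):
                m=(z>lo)&(z<hi); print(n,k,lo,m.sum(),circ(w[m]) if m.sum()>2 else '',w[m].mean(0).round(1))
        if k=='caddy':
            o=(h[:,0]<12)&(h[:,1]>200)&(h[:,2]>120)&(z>100)
            print(n,'handle',o.sum(),w[o].mean(0).round(1),z[o].max() if o.sum() else '')
            for lo in range(110,200,15):
                q=o&(z>lo)&(z<lo+15); print('  ',lo,q.sum(),w[q].mean(0).round(1))
            m=(z>68)&(z<80)&(h[:,0]<30)&(h[:,0]>10); print(n,'rim',m.sum(),cv2.minAreaRect(w[m][:,:2].astype(np.float32)))
t=d['tf'];im=np.hstack([cv2.resize(t[190:300,380:480],(400,440),interpolation=2),cv2.resize(t[190:300,150:250],(400,440),interpolation=2)])
cv2.imwrite('pics/c1.png',im)
E
```

```text
t pot 176 (array([530., -18.]), 35.6) [529.5 -17.8  79.9]
t jar 92 179 (array([477.1, 264.6]), 31.4) [478.  265.1  99.1]
t jar 15 411 (array([477.8, 263.4]), 30.7) [477.7 265.   54.9]
t handle 0 [nan nan nan] 
   110 0 [nan nan nan]
   125 0 [nan nan nan]
   140 0 [nan nan nan]
   155 0 [nan nan nan]
   170 0 [nan nan nan]
   185 0 [nan nan nan]
t rim 367 ((450.28826904296875, -270.4373779296875), (66.89118194580078, 129.8302764892578), 68.47622680664062)
s pot 202 (array([532.4, -19.7]), 36.4) [533.1 -19.9  78.8]
s jar 92 208 (array([521.2, 236.4]), 79.0) [503.3 248.6  97.9]
s jar 15 678 (array([517.2, 238.3]), 74.9) [496.1 251.8  62.1]
s handle 124 [ 497.7 -280.7  165.7] 191.63110645932855
   110 1 [ 490.8 -279.8  124.6]
   125 20 [ 534.2 -277.5  135.6]
   140 18 [ 499.8 -277.8  146.3]
   155 24 [ 490.  -279.3  163.1]
   170 35 [ 489.1 -282.2  179.7]
   185 26 [ 487.2 -284.5  187.3]
s rim 436 ((452.2709045410156, -271.8278503417969), (66.65449523925781, 132.33712768554688), 68.62614440917969)<stdin>:17: RuntimeWarning: Mean of empty slice.
  ret = um.true_divide(
<stdin>:19: RuntimeWarning: Mean of empty slice.
```

View pics/c1.png

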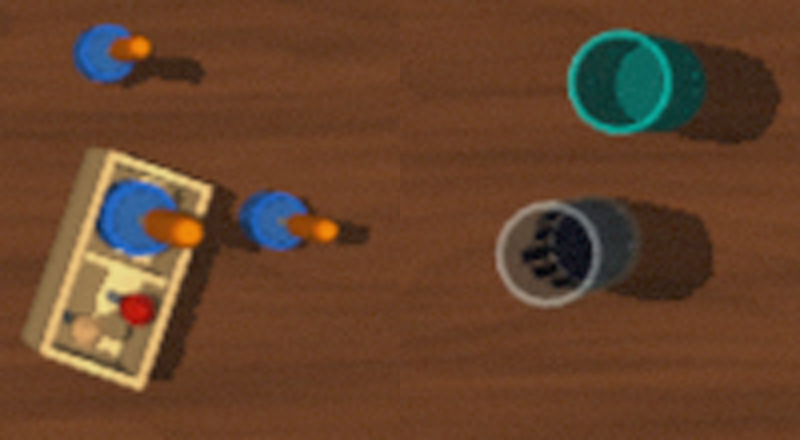

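```bash
python3 - <<'E'
from h import *
d=np.load('w1.npz')
W=d['t'];h=cv2.cvtColor(d['tf'],cv2.COLOR_BGR2HSV)
for n,(a,b,c,e) in dict(big=(412,436,236,256),sm1=(405,422,192,212),sm2=(445,470,236,256)).items():
    w=W[c:e,a:b].reshape(-1,3);q=h[c:e,a:b].reshape(-1,3);z=w[:,2]
    m=(q[:,0]<18)&(q[:,1]>180)&(z>85)
    for lo in range(85,200,15):
        k=m&(z>lo)&(z<=lo+15)
        if k.sum(): print(n,lo,k.sum(),w[k].mean(0).round(1))
    m=(q[:,0]>100)&(q[:,0]<125)&(q[:,1]>150)&(z>5)
    print(n,'blue',m.sum(),w[m].mean(0).round(1),cv2.minEnclosingCircle(w[m][:,:2].astype(np.float32)))
W=d['s'];h=cv2.cvtColor(d['sf'],cv2.COLOR_BGR2HSV)
q=h[200:235,178:205].reshape(-1,3);w=W[200:235,178:205].reshape(-1,3);z=w[:,2];m=(q[:,0]<12)&(q[:,1]>200)&(z>100)&(w[:,0]<505)
for lo in range(110,200,15):
    k=m&(z>lo)&(z<=lo+15); print('s',lo,k.sum(),np.median(w[k],0).round(1) if k.sum() else '')
W=d['t'];w=W[190:232,190:226].reshape(-1,3);m=w[:,2]>60;print('teal',w[m].mean(0),w[m][:,2].max())
E
```

```text
big 115 1 [ 481.7 -273.2  128.7]
big 130 6 [ 481.3 -273.5  141.3]
big 145 11 [ 481.9 -274.1  152.7]
big 160 12 [ 481.3 -275.   167.4]
big 175 58 [ 480.9 -280.7  186. ]
big 190 13 [ 478.8 -281.6  191.6]
big blue 100 [ 481.7 -284.3   68.9] ((479.91656494140625, -285.28125), 21.308298110961914)
sm1 85 1 [ 579.9 -264.3   99.2]
sm1 100 5 [ 580.1 -264.4  108.2]
sm1 115 6 [ 581.5 -264.3  120.9]
sm1 130 35 [ 582.6 -269.5  137.8]
sm1 blue 52 [ 580.4 -272.4   48.7] ((581.393798828125, -273.3852844238281), 16.624666213989258)
sm2 85 3 [ 476.9 -366.6   96.5]
sm2 100 11 [ 475.8 -367.3  109.2]
sm2 115 11 [ 475.5 -367.1  121.6]
sm2 130 37 [ 475.6 -371.6  138.2]
sm2 blue 96 [ 475.5 -371.6   48.6] ((474.7451171875, -373.9192199707031), 17.174480438232422)
s 110 7 [ 490.2 -285.3  123.1]
s 125 29 [ 490.8 -283.   133.3]
s 140 38 [ 489.9 -284.2  146.9]
s 155 42 [ 490.5 -282.8  162.8]
s 170 42 [ 489.9 -283.2  179.6]
s 185 28 [ 487.  -285.6  186.8]
teal [578.43289294 221.47779175  87.89810906] 104.90332532770734
```

The crop confirms the choice: the large brush is in the caddy, with its head at crop (138,215). The small brushes (crop (105,52) and (275,220)) reach only about z 138. The stained jar is at crop (548,252), and the teal one at (620,80). The handle axis is at about (480.5,-283), so I'll move above it with the jaws diagonal, clear of the small brushes.

```bash
python3 -m pendant '[{"linear":[10,7,15],"twist":3},{"linear":[40,27,34],"twist":8},{"linear":[80,55,34],"twist":13},{"linear":[125,86,34],"twist":18},{"linear":[170,117,34],"twist":22},{"linear":[215,147,34],"twist":26},{"linear":[255,175,34],"twist":26},{"linear":[285,195,34],"twist":26},{"linear":[305,209,34],"twist":26},{"linear":[313,214.5,34],"twist":26},{"linear":[313,214.5,34],"twist":26},{"linear":[313,214.5,34],"twist":26}]' 0
python3 - <<'E'
from h import *
F,W,c=cap('wrist','w1.png')
h=cv2.cvtColor(F,cv2.COLOR_BGR2HSV);z=W[...,2]
m=(h[...,0]<18)&(h[...,1]>170)&(z>110)&(abs(W[...,0]-480)<40)&(abs(W[...,1]+283)<40)
for lo in range(110,200,15):
    k=m&(z>lo)&(z<=lo+15); print(lo,k.sum(),np.median(W[k],0).round(1) if k.sum() else '')
E
```

```text
time: 1.6
tool_pos: [479.9, -283.6, 240.5]
tcp_rot: [3.141, -0.0, -0.793]
contact_force: [0.2, -0.6, 0.6]
grip_width: 91.8
110 23 [ 487.1 -277.8  121.8]
125 75 [ 487.  -277.9  133.2]
140 89 [ 487.1 -277.9  148.4]
155 97 [ 487.3 -278.4  163.1]
170 216 [ 486.3 -280.   182.3]
185 166 [ 482.6 -282.5  187.2]
```

View pics/w1.png

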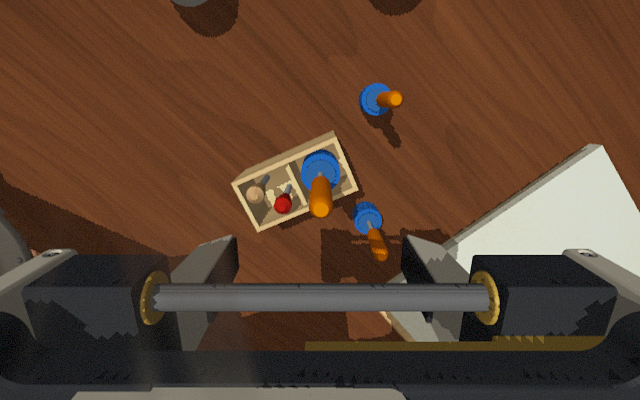

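The large handle (top at pixel (320,205)) is centred between the fingers, with its axis at about (481,-284). Both small brushes (about (375,100) and (375,235)) are clear, so I'll descend and grip.

```bash
python3 -m pendant '[{"linear":[0.5,0,-10],"twist":0},{"linear":[0.5,0,-30],"twist":0},{"linear":[0.5,0,-52],"twist":0},{"linear":[0.5,0,-74],"twist":0},{"linear":[0.5,0,-90],"twist":0},{"linear":[0.5,0,-98],"twist":0},{"linear":[0.5,0,-101],"twist":0},{"linear":[0.5,0,-101],"twist":0}]' 0
python3 -m pendant '[{"linear":[0,0,0],"twist":0},{"linear":[0,0,0],"twist":0},{"linear":[0,0,0],"twist":0},{"linear":[0,0,0],"twist":0},{"linear":[0,0,0],"twist":0},{"linear":[0,0,0],"twist":0},{"linear":[0,0,0],"twist":0},{"linear":[0,0,0],"twist":0}]' 255
```

```text
time: 2.65
tool_pos: [481.1, -283.3, 139.5]
tcp_rot: [-3.142, -0.001, -0.792]
contact_force: [-0.0, 0.4, 0.2]
grip_width: 91.9
time: 3.65
tool_pos: [481.1, -283.1, 139.2]
tcp_rot: [3.142, -0.0, -0.792]
contact_force: [-0.3, 0.1, -0.8]
grip_width: 19.0
```

```bash
python3 -m pendant '[{"linear":[0,0,5],"twist":0},{"linear":[0,0,18],"twist":0},{"linear":[0,0,36],"twist":0},{"linear":[0,0,56],"twist":0},{"linear":[0,0,76],"twist":0},{"linear":[0,0,96],"twist":0},{"linear":[0,0,116],"twist":0},{"linear":[0,0,134],"twist":0},{"linear":[0,0,146],"twist":0},{"linear":[0,0,150],"twist":0},{"linear":[0,0,150],"twist":0},{"linear":[0,0,150],"twist":0}]'
python3 - <<'E'
from h import *
for n in 'scene','top','wrist':
    F,W,c=cap(n,'lift_%s.png'%n); h=cv2.cvtColor(F,cv2.COLOR_BGR2HSV);z=W[...,2]
    m=(h[...,0]>100)&(h[...,0]<125)&(h[...,1]>140)&(z>120)&(abs(W[...,0]-481)<60)&(abs(W[...,1]+283)<60)
    for lo in range(120,260,20):
        k=m&(z>lo)&(z<=lo+20)
        if k.sum(): print(n,lo,k.sum(),W[k].mean(0).round(1),W[k].min(0).round(1),W[k].max(0).round(1))
    np.savez('lift_%s.npz'%n,F=F,W=W)
E
```

```text
time: 5.15
tool_pos: [480.8, -282.9, 288.5]
tcp_rot: [3.141, 0.001, -0.792]
contact_force: [0.5, 0.4, -0.9]
grip_width: 19.5
scene 160 22 [ 501.1 -280.6  177.2] [ 493.1 -293.2  172.9] [ 504.  -264.3  179.8]
scene 180 130 [ 500.4 -283.9  190.6] [ 489.8 -303.7  180.2] [ 504.9 -263.   200. ]
scene 200 357 [ 490.  -284.   214.1] [ 459.3 -305.   200.2] [ 505.6 -261.1  220. ]
scene 220 77 [ 483.7 -282.6  220.6] [ 466.7 -300.1  220. ] [ 499.4 -267.5  222.3]
scene 240 1 [ 482.6 -286.7  241.8] [ 482.6 -286.7  241.8] [ 482.6 -286.7  241.8]
top 180 14 [ 484.9 -261.6  194.7] [ 470.8 -267.9  190.6] [ 496.7 -259.1  199.2]
top 200 166 [ 485.9 -273.5  214.7] [ 463.6 -301.9  200. ] [ 501.7 -259.3  220. ]
top 220 61 [ 486.9 -278.1  221.3] [ 470.8 -293.5  220. ] [ 500.  -265.8  224.6]
wrist 160 17 [ 492.  -267.2  178.9] [ 477.5 -276.1  177.5] [ 500.9 -262.2  179.9]
wrist 180 200 [ 493.3 -270.6  191. ] [ 470.6 -294.2  180. ] [ 502.8 -261.7  200. ]
wrist 200 1670 [ 484.5 -280.2  215.9] [ 457.3 -306.8  200.1] [ 503.  -261.8  220. ]
wrist 220 201 [ 482.3 -282.3  220.3] [ 463.7 -301.2  220. ] [ 496.9 -268.6  221.8]
```

View pics/lift_scene.png

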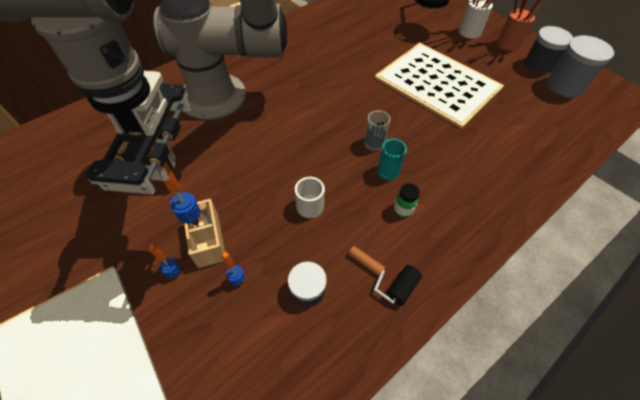

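The brush hangs vertical in the fingers at scene (185,205), with its tip at about z 155 and the head axis within 1 mm of the TCP. The rest of the scene is unchanged. Next I'll move to just short of the jar and look at its rim with the wrist camera.

```bash
python3 -m pendant '[{"linear":[0,5,0],"twist":0},{"linear":[0,20,0],"twist":0},{"linear":[0,45,0],"twist":0},{"linear":[0,80,0],"twist":0},{"linear":[0,120,0],"twist":0},{"linear":[0,160,0],"twist":0},{"linear":[0,200,0],"twist":0},{"linear":[0,240,0],"twist":0},{"linear":[0,280,0],"twist":0},{"linear":[0,320,0],"twist":0},{"linear":[-1,360,0],"twist":0},{"linear":[-2,400,0],"twist":0},{"linear":[-3,435,0],"twist":0},{"linear":[-3,463,0],"twist":0},{"linear":[-3,480,0],"twist":0},{"linear":[-3,487,0],"twist":0},{"linear":[-3,488,0],"twist":0},{"linear":[-3,488,0],"twist":0},{"linear":[-3,488,0],"twist":0}]'
cat > jar.py <<'E'
from h import *
import sys
for n in 'wrist','top','scene':
    F,W,c=cap(n,sys.argv[1]+'_%s.png'%n); z=W[...,2]
    w=W[(z>96)&(z<104)&(np.hypot(W[...,0]-477.5,W[...,1]-264)<36)]
    w=w[:,:3]
    if len(w)>10:
        # circle fit of rim
        A=np.c_[2*w[:,:2],np.ones(len(w))];b=(w[:,:2]**2).sum(1);s=np.linalg.lstsq(A,b,rcond=None)[0]
        print(n,len(w),'fit',s[:2].round(1),np.sqrt(s[2]+s[0]**2+s[1]**2).round(1),'box',w.min(0).round(1),w.max(0).round(1))
    h=cv2.cvtColor(F,cv2.COLOR_BGR2HSV)
    p=bot.get_obs()['tool_pos']
    m=(h[...,0]>100)&(h[...,0]<125)&(h[...,1]>140)&(z>p[2]-134)&(np.hypot(W[...,0]-p[0],W[...,1]-p[1])<45)
    print(n,'blue',m.sum(),W[m].min(0).round(1),W[m].max(0).round(1),p.round(1))
E
python3 jar.py j1
```

```text
time: 7.68
tool_pos: [478.2, 204.3, 289.3]
tcp_rot: [3.142, -0.0, -0.793]
contact_force: [-0.3, -0.2, 0.2]
grip_width: 19.0
wrist 568 fit [478.2 262.8] 28.7 box [447.8 232.2  96.1] [508.5 293.4 101.2]
wrist blue 2112 [454.7 180.2 177.4] [518.4 235.  416.3] [478.2 204.3 289.3]
top 28 fit [484.3 262.9] 22.8 box [495.  239.9  96.3] [507.7 275.8 103.8]
top blue 139 [454.8 181.5 179.8] [499.1 219.2 223.3] [478.2 204.4 289.3]
scene 106 fit [481.4 262.9] 28.7 box [449.8 231.5  96.1] [512.9 294.1 102.2]
scene blue 385 [457.8 179.3 163.6] [503.1 226.8 223.2] [478.2 204.5 289.3]
```

View pics/j1_wrist.png

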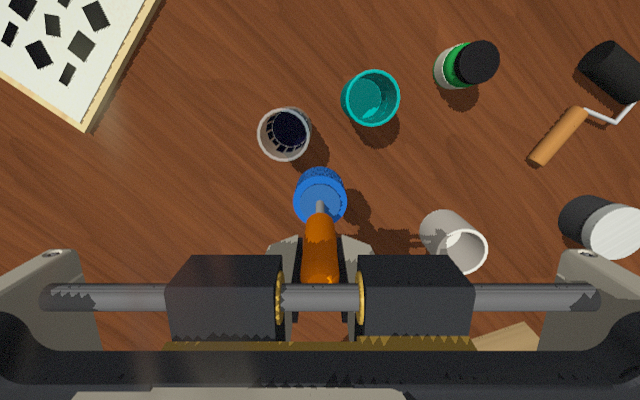

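The stained jar is at (283,133), the brush head at (320,195) and the teal jar at (370,97). Wrist and scene cameras agree that the jar axis is (0.7, 60) mm from the head. I'll move over it and lower gently partway.

```bash
python3 -m pendant '[{"linear":[0.7,10,0],"twist":0},{"linear":[0.7,28,0],"twist":0},{"linear":[0.7,46,0],"twist":0},{"linear":[0.7,56,0],"twist":0},{"linear":[0.7,60,0],"twist":0},{"linear":[0.7,60,0],"twist":0},{"linear":[0.7,60,-10],"twist":0},{"linear":[0.7,60,-25],"twist":0},{"linear":[0.7,60,-40],"twist":0},{"linear":[0.7,60,-52],"twist":0},{"linear":[0.7,60,-62],"twist":0},{"linear":[0.7,60,-70],"twist":0},{"linear":[0.7,60,-78],"twist":0},{"linear":[0.7,60,-84],"twist":0},{"linear":[0.7,60,-90],"twist":0},{"linear":[0.7,60,-90],"twist":0},{"linear":[0.7,60,-90],"twist":0}]'
python3 jar.py j2; python3 -c "
import cv2,numpy as np
a=cv2.imread('pics/j2_scene.png')[70:190,320:440];b=cv2.imread('pics/j2_wrist.png')[100:280,230:410]
cv2.imwrite('pics/c2.png',np.hstack([cv2.resize(a,(400,400)),cv2.resize(b,(400,400))]))"
```

```text
time: 9.95
tool_pos: [478.9, 265.0, 199.5]
tcp_rot: [-3.141, -0.0, -0.792]
contact_force: [0.5, 0.2, -0.0]
grip_width: 19.3
wrist 644 fit [477.9 262.7] 28.5 box [447.6 233.1  96.1] [508.8 293.7 104. ]
wrist blue 2154 [455.5 240.7  77.6] [518.5 304.7 326.7] [478.9 265.  199.6]
top 88 fit [477.3 266. ] 28.2 box [448.2 234.9  96.2] [501.2 292.3 104. ]
top blue 167 [451.3 241.7  78.6] [493.3 280.2 134.8] [478.9 265.  199.5]
scene 110 fit [480.9 263.2] 26.8 box [451.4 232.8  96. ] [510.7 291.2 103.9]
scene blue 255 [459.8 239.3  98.1] [504.  287.  133.9] [478.9 265.  199.5]
```

View pics/c2.png

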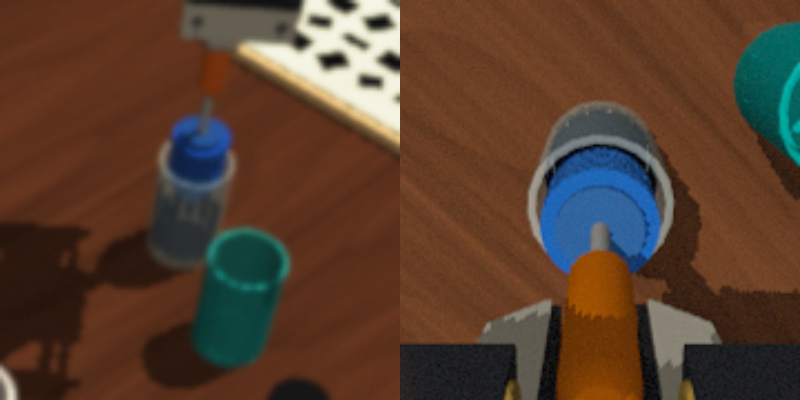

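The tapered head is centred in the jar mouth (crop left (203,165), right (600,215)), and there's no lateral force. First stroke down:

```bash
python3 -m pendant '[{"linear":[0,0,-4],"twist":0},{"linear":[0,0,-12],"twist":0},{"linear":[0,0,-22],"twist":0},{"linear":[0,0,-32],"twist":0},{"linear":[0,0,-42],"twist":0},{"linear":[0,0,-49],"twist":0},{"linear":[0,0,-53],"twist":0},{"linear":[0,0,-55],"twist":0},{"linear":[0,0,-55],"twist":0},{"linear":[0,0,-55],"twist":0},{"linear":[0,0,-55],"twist":0}]'; python3 jar.py j3
```

```text
time: 11.48
tool_pos: [478.9, 265.0, 144.5]
tcp_rot: [-3.141, -0.0, -0.792]
contact_force: [-1.0, 0.4, 0.0]
grip_width: 19.1
wrist 975 fit [478.9 263.6] 28.1 box [448.1 232.9  96. ] [508.8 293.7 104. ]
wrist blue 1648 [455.3 236.6  16.1] [507.  297.4 253.7] [478.8 265.  144.4]
top 60 fit [477.9 264.7] 28.6 box [448.2 234.8  96. ] [507.8 280.6 103.2]
top blue 79 [451.6 220.8  31.3] [496.8 276.6 236.8] [478.8 265.  144.4]
scene 97 fit [481.4 262.7] 28.1 box [451.5 232.1  96.1] [511.6 293.8 103.4]
scene blue 32 [458.7 236.6  71.5] [508.6 283.4  86.6] [478.8 265.  144.4]
```

```bash
python3 -m pendant '[{"linear":[0,0,-2],"twist":0},{"linear":[0,0,-2],"twist":0},{"linear":[0,0,4],"twist":0},{"linear":[0,0,16],"twist":0},{"linear":[0,0,32],"twist":0},{"linear":[0,0,48],"twist":0},{"linear":[0,0,63],"twist":0},{"linear":[0,0,73],"twist":0},{"linear":[0,0,77],"twist":0},{"linear":[0,0,77],"twist":0},{"linear":[0,0,77],"twist":0}]'
python3 -m pendant '[{"linear":[0,0,-4],"twist":0},{"linear":[0,0,-15],"twist":0},{"linear":[0,0,-30],"twist":0},{"linear":[0,0,-46],"twist":0},{"linear":[0,0,-60],"twist":0},{"linear":[0,0,-71],"twist":0},{"linear":[0,0,-77],"twist":0},{"linear":[0,0,-79],"twist":0},{"linear":[0,0,-79],"twist":0},{"linear":[0,0,-79],"twist":0},{"linear":[0,0,-75],"twist":0},{"linear":[0,0,-63],"twist":0},{"linear":[0,0,-47],"twist":0},{"linear":[0,0,-31],"twist":0},{"linear":[0,0,-16],"twist":0},{"linear":[0,0,-5],"twist":0},{"linear":[0,0,0],"twist":0},{"linear":[0,0,0],"twist":0},{"linear":[0,0,0],"twist":0}]'
python3 jar.py j4
```

```text
time: 13.0
tool_pos: [478.5, 264.8, 220.6]
tcp_rot: [3.14, 0.0, -0.792]
contact_force: [-0.5, -0.3, -0.6]
grip_width: 19.3
time: 15.38
tool_pos: [478.5, 264.8, 220.7]
tcp_rot: [3.141, 0.0, -0.792]
contact_force: [0.3, -0.0, -0.3]
grip_width: 19.1
wrist 470 fit [478.3 263.1] 28.7 box [449.4 233.7  96. ] [508.8 293.6 101.2]
wrist blue 2154 [454.7 240.7 108.9] [514.8 297.1 347.4] [478.5 264.8 220.6]
top 61 fit [477.6 264.3] 28.4 box [448.2 233.9  96.3] [495.2 276.  103.8]
top blue 183 [454.9 241.7 110.8] [491.4 272.6 156.8] [478.5 264.9 220.7]
scene 81 fit [481.5 263.1] 27.9 box [451.  232.6  96.2] [511.7 293.8 103.5]
scene blue 327 [458.3 238.5  95.1] [503.7 287.6 155.2] [478.6 264.8 220.7]
```

No slip, and the jar hasn't moved. I'll do the third stroke plus one spare, then lift out.

```bash
for i in 1; do python3 -m pendant '[{"linear":[0,0,-4],"twist":0},{"linear":[0,0,-15],"twist":0},{"linear":[0,0,-30],"twist":0},{"linear":[0,0,-46],"twist":0},{"linear":[0,0,-60],"twist":0},{"linear":[0,0,-71],"twist":0},{"linear":[0,0,-77],"twist":0},{"linear":[0,0,-80],"twist":0},{"linear":[0,0,-80],"twist":0},{"linear":[0,0,-80],"twist":0},{"linear":[0,0,-75],"twist":0},{"linear":[0,0,-63],"twist":0},{"linear":[0,0,-47],"twist":0},{"linear":[0,0,-31],"twist":0},{"linear":[0,0,-16],"twist":0},{"linear":[0,0,-5],"twist":0},{"linear":[0,0,0],"twist":0},{"linear":[0,0,0],"twist":0}]'; done
python3 -m pendant '[{"linear":[0,0,-4],"twist":0},{"linear":[0,0,-15],"twist":0},{"linear":[0,0,-30],"twist":0},{"linear":[0,0,-46],"twist":0},{"linear":[0,0,-60],"twist":0},{"linear":[0,0,-71],"twist":0},{"linear":[0,0,-77],"twist":0},{"linear":[0,0,-80],"twist":0},{"linear":[0,0,-80],"twist":0},{"linear":[0,0,-80],"twist":0},{"linear":[0,0,-75],"twist":0},{"linear":[0,0,-63],"twist":0},{"linear":[0,0,-47],"twist":0},{"linear":[0,0,-31],"twist":0},{"linear":[0,0,-16],"twist":0},{"linear":[0,0,-5],"twist":0},{"linear":[0,0,0],"twist":0},{"linear":[0,0,0],"twist":0}]'
python3 -m pendant '[{"linear":[0,0,6],"twist":0},{"linear":[0,0,20],"twist":0},{"linear":[0,0,38],"twist":0},{"linear":[0,0,55],"twist":0},{"linear":[0,0,66],"twist":0},{"linear":[0,0,68],"twist":0},{"linear":[4,-10,68],"twist":0},{"linear":[12,-35,68],"twist":0},{"linear":[22,-70,68],"twist":0},{"linear":[32,-110,68],"twist":0},{"linear":[40,-150,68],"twist":0},{"linear":[45,-190,68],"twist":0},{"linear":[48,-225,68],"twist":0},{"linear":[50,-254,68],"twist":0},{"linear":[51.5,-274,68],"twist":0},{"linear":[51.5,-282,68],"twist":0},{"linear":[51.5,-283,68],"twist":0},{"linear":[51.5,-283,68],"twist":0},{"linear":[51.5,-283,68],"twist":0}]'
python3 - <<'E'
from h import *
for n in 'wrist','top','scene':
    F,W,c=cap(n,'p1_%s.png'%n); z=W[...,2]; h=cv2.cvtColor(F,cv2.COLOR_BGR2HSV)
    w=W[(z>76)&(z<84)&(np.hypot(W[...,0]-530,W[...,1]+18)<42)]
    if len(w)>10:
        A=np.c_[2*w[:,:2],np.ones(len(w))];b=(w[:,:2]**2).sum(1);s=np.linalg.lstsq(A,b,rcond=None)[0]
        print(n,len(w),'pot',s[:2].round(1),np.sqrt(s[2]+s[0]**2+s[1]**2).round(1),'box',w.min(0).round(1),w.max(0).round(1))
    p=bot.get_obs()['tool_pos']
    m=(h[...,0]>100)&(h[...,0]<125)&(h[...,1]>140)&(z>p[2]-136)&(z<p[2]-60)&(np.hypot(W[...,0]-p[0],W[...,1]-p[1])<32)
    print(n,'blue',m.sum(),W[m].min(0).round(1),W[m].max(0).round(1),p.round(1))
    w=W[(z>96)&(z<104)&(np.hypot(W[...,0]-477.5,W[...,1]-264)<40)]
    if len(w): print(n,'jar',len(w),w.min(0).round(1),w.max(0).round(1))
E
```

```text
time: 17.77
tool_pos: [478.8, 264.9, 221.3]
tcp_rot: [-3.141, -0.0, -0.792]
contact_force: [-0.1, 0.5, -0.6]
grip_width: 19.1
time: 20.02
tool_pos: [478.8, 265.0, 221.3]
tcp_rot: [-3.141, -0.0, -0.792]
contact_force: [-0.2, -0.6, -1.1]
grip_width: 19.1
time: 22.4
tool_pos: [530.2, -17.3, 289.3]
tcp_rot: [-3.141, -0.0, -0.791]
contact_force: [-0.0, -0.8, -0.5]
grip_width: 18.8
wrist 453 pot [530.6 -20.6] 33.2 box [496.6 -55.3  76.1] [566.   14.4  81.9]
wrist blue 2071 [506.8 -40.9 177.4] [552.4   3.8 222.3] [530.2 -17.4 289.3]
wrist jar 688 [447.4 230.6  96. ] [509.1 293.6 101.4]Traceback (most recent call last):
  File "<stdin>", line 10, in <module>
    return umr_minimum(a, axis, None, out, keepdims, initial, where)
ValueError: zero-size array to reduction operation minimum which has no identity
```

View pics/p1_wrist.png

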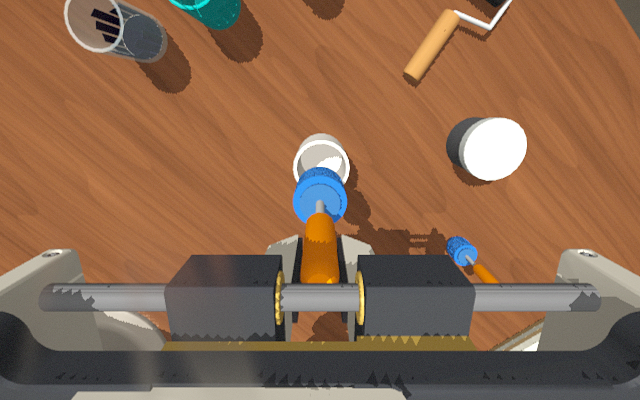

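The head (320,195) is over the pot mouth (321,165), and the wrist view shows the pot axis about (1.2,-1.8) from the head. I'll correct for that and lower gently to about 4 mm above the floor.

```bash
python3 -m pendant '[{"linear":[1.2,-1.8,-5],"twist":0},{"linear":[1.2,-1.8,-20],"twist":0},{"linear":[1.2,-1.8,-40],"twist":0},{"linear":[1.2,-1.8,-60],"twist":0},{"linear":[1.2,-1.8,-75],"twist":0},{"linear":[1.2,-1.8,-88],"twist":0},{"linear":[1.2,-1.8,-98],"twist":0},{"linear":[1.2,-1.8,-108],"twist":0},{"linear":[1.2,-1.8,-117],"twist":0},{"linear":[1.2,-1.8,-126],"twist":0},{"linear":[1.2,-1.8,-134],"twist":0},{"linear":[1.2,-1.8,-140],"twist":0},{"linear":[1.2,-1.8,-144],"twist":0},{"linear":[1.2,-1.8,-145],"twist":0},{"linear":[1.2,-1.8,-145],"twist":0},{"linear":[1.2,-1.8,-145],"twist":0}]'
python3 -m pendant '[{"linear":[0,0,-1],"twist":0},{"linear":[0,0,-2],"twist":0},{"linear":[0,0,-3],"twist":0},{"linear":[0,0,-3],"twist":0},{"linear":[0,0,-3],"twist":0}]'
```

```text
time: 24.5
tool_pos: [531.6, -19.9, 144.5]
tcp_rot: [-3.141, -0.0, -0.792]
contact_force: [-1.3, 0.5, -0.2]
grip_width: 19.0
time: 25.12
tool_pos: [531.5, -19.9, 141.2]
tcp_rot: [3.142, -0.0, -0.792]
contact_force: [0.3, -0.3, -0.6]
grip_width: 18.9
```

```bash
python3 -m pendant '[{"linear":[0,0,-0.5],"twist":0},{"linear":[0,0,-1],"twist":0},{"linear":[0,0,-1],"twist":0},{"linear":[0,0,-1],"twist":0}]'
python3 -m pendant '[{"linear":[0,0,-0.5],"twist":0},{"linear":[0,0,-1],"twist":0},{"linear":[0,0,-1],"twist":0},{"linear":[0,0,-1],"twist":0}]'
```

```text
time: 25.62
tool_pos: [531.5, -19.9, 140.2]
tcp_rot: [3.142, -0.0, -0.792]
contact_force: [-0.1, -1.0, -0.2]
grip_width: 19.1
time: 26.12
tool_pos: [532.0, -19.9, 140.2]
tcp_rot: [-3.141, -0.001, -0.792]
contact_force: [-1.1, 0.5, 5.4]
grip_width: 18.9
```

The brush is touching the pot floor (5 N). I'll release it and retreat straight up.

```bash
python3 -m pendant '[{"linear":[0,0,0.5],"twist":0},{"linear":[0,0,0.5],"twist":0},{"linear":[0,0,0.5],"twist":0},{"linear":[0,0,0.5],"twist":0},{"linear":[0,0,0.5],"twist":0},{"linear":[0,0,0.5],"twist":0},{"linear":[0,0,0.5],"twist":0},{"linear":[0,0,0.5],"twist":0}]' 0
python3 -m pendant '[{"linear":[0,0,5],"twist":0},{"linear":[0,0,20],"twist":0},{"linear":[0,0,40],"twist":0},{"linear":[0,0,60],"twist":0},{"linear":[0,0,80],"twist":0},{"linear":[0,0,100],"twist":0},{"linear":[0,0,120],"twist":0},{"linear":[-10,0,140],"twist":0},{"linear":[-30,0,150],"twist":0},{"linear":[-60,0,150],"twist":0},{"linear":[-90,0,150],"twist":0},{"linear":[-110,0,150],"twist":0},{"linear":[-120,0,150],"twist":0},{"linear":[-120,0,150],"twist":0},{"linear":[-120,0,150],"twist":0}]'
python3 - <<'E'
from h import *
for n in 'scene','wrist':
    F,W,c=cap(n,'e_%s.png'%n);z=W[...,2];h=cv2.cvtColor(F,cv2.COLOR_BGR2HSV)
    r=np.hypot(W[...,0]-530,W[...,1]+19)<50
    for nm,m in dict(handle=(h[...,0]<18)&(h[...,1]>170)&(z>100)&r,pot=(z>76)&(z<84)&r,jar=(z>96)&(z<104)&(np.hypot(W[...,0]-478,W[...,1]-264)<40)).items():
        w=W[m]
        if len(w)>5: print(n,nm,len(w),((w.min(0)+w.max(0))/2).round(1),w.max(0).round(1))
    w=W[(h[...,0]<18)&(h[...,1]>170)&(z>100)&r]
    for lo in range(100,200,25):
        k=w[(w[:,2]>lo)&(w[:,2]<=lo+25)]
        if len(k): print(' ',lo,np.median(k,0).round(1))
E
```

```text
time: 27.12
tool_pos: [531.5, -19.9, 139.8]
tcp_rot: [3.142, -0.0, -0.792]
contact_force: [0.4, -0.1, 0.1]
grip_width: 90.7
time: 29.0
tool_pos: [412.1, -20.0, 289.9]
tcp_rot: [-3.141, -0.001, -0.792]
contact_force: [-0.8, -1.1, -0.2]
grip_width: 91.7
scene handle 194 [533.5 -21.8 157.4] [542.9 -12.7 192.4]
scene pot 164 [533.1 -19.9  79.8] [569.7  15.9  83.3]
scene jar 105 [480.9 263.5  99.6] [510.8 294.1 103.2]
  100 [540.9 -24.6 123.8]
  125 [539.8 -25.8 137.9]
  150 [539.3 -25.8 163.2]
  175 [537.  -24.  186.6]
wrist handle 401 [530.1 -21.5 155.5] [539.7 -11.7 191.1]
wrist pot 698 [530.1 -20.9  79.9] [565.8  14.6  83.9]
  100 [525.2 -13.8 122.6]
  125 [523.8 -14.9 138.2]
  150 [523.8 -14.9 162.8]
  175 [524.2 -21.6 184.8]
```

View pics/e_scene.png

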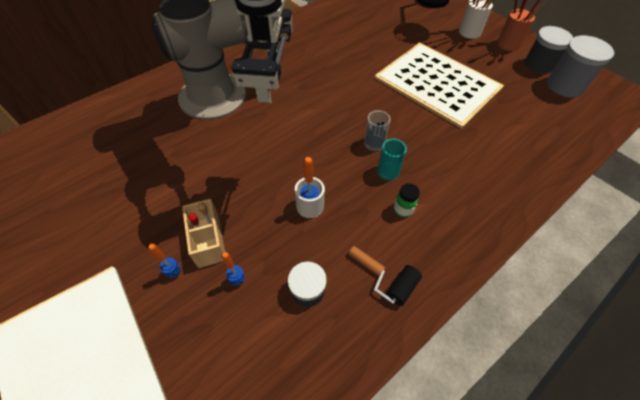

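The brush stands upright in the pot at (310,185), within 2 mm of its axis. The jar (377,130) and the bystanders haven't moved, and the gripper is clear.

```bash
python3 -c "
from plant import bot
print(bot.close_job())"
```

```text
the job is handed in; nothing more can be done
None
```

I lifted the large brush out of the caddy and scrubbed the stained jar with four full strokes. Each went down to about 2–4 mm above the jar floor and back up to about 14 mm below the rim. I then lowered the brush into the white pot until it touched the floor (about 5 N), released it and backed the arm away. The job was handed in at about 29 s of the 58 s limit; the hand-in reports no verdict.

**Last checks:** The brush stands upright about 1–2 mm from the pot's axis. Its handle top is at about z 191, as expected with the tip on the pot floor. Jar and pot are upright and within about 2 mm of where they started. The bystanders look undisturbed in the final picture, though I didn't measure them. The gripper is open and well clear.

**Disagreements:** The scene camera read x about 2–3 mm higher than the wrist camera throughout, so I aligned the brush using differences measured within one camera. One measuring script crashed above the pot before its top and scene readings, so I placed the brush on the wrist camera's measurement alone; the final check afterwards agreed with it.

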